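# Uncover the spring clamp and hold its slide open at the index

### The job

Lift the grey cover off the bench spring clamp by its knob and set it down upright on the flat grey mat. Then pull the clamp's slide out by its upright black handle until the pointer on the slide is level with the small index block on the rail, and finish while still holding it there against its spring. Leave the index block where it is set and do not disturb the other things on the table.

Things in the scene. Friction and masses are not known exactly. Their poses are not given: they have to be found in the camera images.
- clamp_base: fixed steel plate of the spring clamp, 165 x 92 x 8 mm, with two rails 110 mm long along its x (outer faces at y = +-32 mm, tops 22 mm above the table), a fixed jaw at the +x end (top 32 mm) and a front plate at the -x end (top 26 mm). Origin: centre of the underside, on the table. Its -x end faces the robot; the slide pulls out along its own -x
- cover: loose grey sheet-metal hood, open below, outside 122 (x) x 76 (y) x 75 mm, walls 3 mm, 200 to 325 g, over the clamp at the start: its rim stands on the plate, 8 mm above the table, 3 mm clear of the rails; the handle is inside, so it must rise 70 mm straight up to come free. Origin: centre of the rim plane (underside); axes along the clamp's at the start, z up
- cover_knob (a point): the cover's round black knob, diameter 28 mm, from 81 to 113 mm above the cover's rim, on a 6 mm high neck of diameter 18 mm. The point lies on its axis, 99 mm above the rim (24 mm above the cover's top)
- mat: flat grey mat fixed on the table, 155 (x) x 125 (y) x 3 mm, where the cover is to be set down. Origin: centre of the underside, z = 0; x and y along its sides
- slide (a joint): travel of the clamp's spring-return slide in m: 0 = closed (jaws shut), grows as it is pulled along the clamp's -x, at most 0.052. The spring always draws it shut: about 5 N at 0, plus 0.15 N per mm; it snaps shut when let go. The pointer is level with the index when this value equals that of joint index
- handle (a point): point to grasp on the slide's upright handle: a round black post of diameter 18 mm, vertical, from 27 to 74 mm above the table; the point lies on its axis 53 mm above the table. Closed, it stands 22 mm to the +x side of the clamp's origin, on the centre line; axes as the clamp's
- pointer_tip (a point): tip of the slide's pointer: a black bar 4 mm wide that reaches from beneath the handle over the left (+y) rail, 24.5 mm above the table; axes as the clamp's
- index (a joint): position of the index block along the left rail in m, along the clamp's -x, counted like joint slide; it is set to a different value (0.022 to 0.045) each time, is stiff (20 N) and must stay where it is
- index_tip (a point): inward-pointing nose of the index, a small brass block 12 x 7 mm astride the left (+y) rail, 28 mm high above the table; this is the mark for the pointer, its axes as the clamp's. Hidden beneath the cover at the start
- step_gauge: bystander: aluminium stepped gauge block, 26 x 68 x 24 mm; origin: centre of the underside
- capacitor_1: bystander: dark blue capacitor standing upright, diameter 25 mm, 46 mm high; origin: centre of the underside
- capacitor_2: bystander: dark blue capacitor standing upright, diameter 25 mm, 43 mm high; origin: centre of the underside
- clamp_knob: bystander: black lobed knob with a stud upward, 36 x 35 x 38 mm; origin: centre of the underside

How it is judged (in metres and radians):
On the way, in this order (a step that is already met when the one before it is completed fails the run):
1. the cover is lifted clear of the clamp (height (world z) of cover above 0.06 m and angle between cover's own z axis and vertical below 0.5 rad and contact force between the fingers and cover above 0.5 N), for 0.1 s.
2. the cover stands upright on the mat, let go (horizontal distance between cover and mat below 0.05 m and height (world z) of cover below 0.007 m and angle between cover's own z axis and vertical below 0.06 rad and linear speed of cover below 0.02 m/s and contact force between the fingers and cover below 0.1 N), for 0.2 s.
3. the slide is held with its pointer level with the index (x of pointer_tip in the frame of index_tip between -0.004 and 0.004 m and contact force between the fingers and slide above 3 N and velocity of joint slide between -0.01 and 0.01 m/s), for 0.3 s.
At the end, for the whole second after the job is handed in: The gripper holds the slide (at least 3 N between fingers and slide) still, with the pointer within 4 mm of the index along the rail; the cover stands upright on the mat, at rest and not touched by the fingers, its centre within 50 mm of the mat's centre (all of step 2 and all of step 3); the arm keeps its last pose, push and grip.
It fails at once if the index block is shifted by more than 3 mm (distance of index_tip from where it was at the start of the episode above 0.003 m).
It fails at once if a bystander is shifted by more than 20 mm (distance of any of step_gauge, capacitor_1, capacitor_2, clamp_knob from where it was at the start of the episode above 0.02 m).
It fails at once if the cover is tipped over (angle between cover's own z axis and vertical above 0.8 rad).
It also fails if it takes over 48 s, if anything falls off the work surface, if the arm or the gripper's body presses on something with over 40 N, if the wrist force passes 120 N, or if a joint passes its speed limit or range.

### The arm

A 6-joint arm with a two-finger parallel gripper is mounted at the origin on the work surface; the furniture and walls round the work are solid. World frame = base frame: x ahead of the robot, y to its left, z up, the work surface at z = 0. Lengths are in mm, angles in degrees, forces in N, time in s.
With the tool pointing down it reaches from about 350 to 850 mm from the base axis. Payload 8.1 kg.
Tool frame: the origin (TCP) lies between the finger pads; the fingertips stand 25 mm ahead of it and the grasp point (between the pads) lies 6 mm ahead of it (r.tcp_to_tips is the distance from the TCP to the fingertips, in mm); z points along the fingers, y is the line along which they close (so a half turn about z gives the same grasp; the last joint's range is limited). The gripper opens to 85 mm and grips with 20 to 120 N. Pads are 22 mm wide; open, the fingers measure 114 mm over their backs; the gripper's body (76 mm by 85 mm) begins 54 mm behind the grasp point. The pads swing forward as they close: fully open they stand 13 mm farther back than shut.
Start: joints at [65.122, 7.471, 85.268, -0, 87.261, -4.893], TCP at [205.041, 563.882, 229.592] pointing down, gripper open.
Joint ranges: [-169.43, 169.43], [-51.17, 129.36], [1.28, 143.12], [-76.62, 256.62], [0, 156.53], [-152.29, 152.29]. Speed limits (degrees/s): [136.94, 136.94, 159.86, 180, 180, 180].

### API

Orientations are given as [roll, pitch, yaw] about the fixed x, y, z axes, in that order (R = Rz(yaw) Ry(pitch) Rx(roll)).
In Python, from bench import r gives the robot as it stands.
- The arm moves only by the tool apply_moves, never from a script. Its arguments are lists of equal length, an entry for each row: "angular": the turn, a rotation vector about the world's x, y, z in units of 8 degrees (1.0 is 8 degrees), a list of three; "travel": the shift along the world's x, y, z in units of 40 mm (1.0 is 40 mm), a list of three; "jaw": the opening, from 0 (shut) to 1 (fully open). A call has 1 to 20 rows; each row shifts and turns the commanded pose from where the row before left it; what a row does not reach is not made up. A row lasts 1/8 s, in which the tool goes at most 62.5 mm and 10.7 degrees, less where a joint would pass 70% of its speed; a pose out of reach is approached as far as the arm can. A call is refused whole if a number of a shift passes 1 or a number of a turn 1, either way. A call with a gripper value outside its range is refused whole. The fingers move at their own pace and stop on an object; "force" is the grip in N (left out, the last holds). Time passes only in rows, so rows that do not move let the fingers close. It gives the time, the measured TCP pose, the force, the opening and the grip force at its end, in the units of the state.
- r.sense(): the state, without advancing time (a new reading comes with each control period).
- r.snapshot(name): name is "scene" or "top"; returns a dict with "color" (480x640x3 uint8, red, green, blue), "fx", "fy", "cx", "cy" (pixels), "R" (3x3) and "t" (3): a world point X has camera coordinates R X + t. Camera axes: x right, y down, z forward; pixel columns grow to the right and rows downward; lengths in mm; the calibration is good to about 2 mm. A picture is of the moment at which its call begins. There is no depth.
- r.hand_in(): hands the job in; it is judged then, once.
The state is a dict: "time": time; "joint_pos": joint angles; "qd": joint speeds; "joint_efforts": joint torques, N m; "tool_pos": TCP position; "tcp_rot": TCP orientation; "ft_force": force on the tool from outside, world axes, zero at the start; "wrist_torque": the same for the moment, N m; "finger_gap": finger opening in mm; "grip_force": force on a finger pad.
Only numpy, scipy, OpenCV 4.12 (cv2) and the standard library are available. Lean on these libraries where they do the work, as an engineer would, in place of code of your own. Each camera call takes 0.05 s, during which the arm holds its last target. There are 200 camera calls.

## Working session

There is one attempt and no reset: what is moved stays moved. The work goes in short steps, Python scripts to look and compute and a tool call to move; the robot and the scene stay as the last step left them, time stands still between calls to the robot, and variables do not carry over. Pictures are saved under pics/ and viewed, at most 10 in all, crops included, and the job is handed in when it is done.

Besides the shell and the picture viewer there is one more tool, called after "Request:" as name(argument=value, ...), one argument or row to a line, values as JSON. apply_moves: Moves the arm, as the interface text tells. Its arguments: {"type":"object","properties":{"angular":{"type":"array"},"travel":{"type":"array"},"jaw":{"type":"array"},"force":{"type":"number"}},"required":["angular","travel","jaw"]}

```bash
mkdir -p pics; ls; python3 - <<'E'
from bench import r
import cv2,pickle
for n in("scene","top"):
    s=r.snapshot(n);pickle.dump(s,open(n+"0.pkl","wb"));cv2.imwrite(f"pics/{n}0.png",s["color"][:,:,::-1])
    print(n,s["fx"],s["cx"],s["cy"],s["R"],s["t"])
print(r.sense())
E
```

```text
pics
scene 573.8131945577178 329.7242607438697 245.87992914571365 [[-0.6913039  -0.7225525   0.00409773]
 [-0.3899363   0.36828612 -0.84398757]
 [ 0.6083162  -0.58504975 -0.53634708]] [197.97161833 374.98747607 536.81569095]
top 596.3628915033264 328.01319209585375 237.62592001249777 [[ 0.00450088 -0.99998428  0.00334513]
 [-0.98223951 -0.00504845 -0.18756348]
 [ 0.18757742 -0.00244152 -0.98224679]] [-228.48761677  540.32555709 1052.0139416 ]
{'time': 0.1, 'joint_pos': array([ 6.51227349e+01,  7.51014596e+00,  8.53229182e+01,  1.18394331e-03,
        8.72625181e+01, -4.89269316e+00]), 'qd': array([ 0.00382186, -0.09620601, -0.09631775, -0.13831898,  0.07717698,
        0.08089159]), 'joint_efforts': array([ 2.18371475e-03, -5.70949566e+01, -5.01943052e+01, -9.13474446e-05,
        8.09047488e-03,  5.77109381e-05]), 'tool_pos': array([204.81766122, 563.42761979, 228.65712837]), 'tcp_rot': array([-1.79904867e+02, -9.33038286e-03,  1.60015363e+02]), 'ft_force': array([-0.09966927,  0.51023174,  0.0806838 ]), 'wrist_torque': array([ 0.01770423, -0.02174579, -0.04214901]), 'grip_force': 0.0, 'finger_gap': 85.2383771033124}
```

View pics/scene0.png

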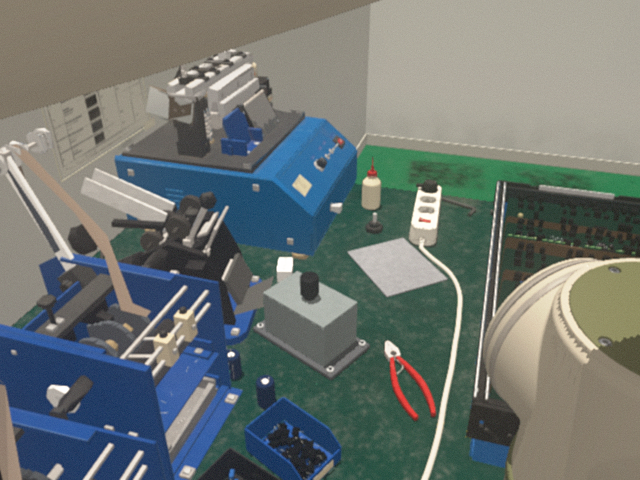

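View pics/top0.png

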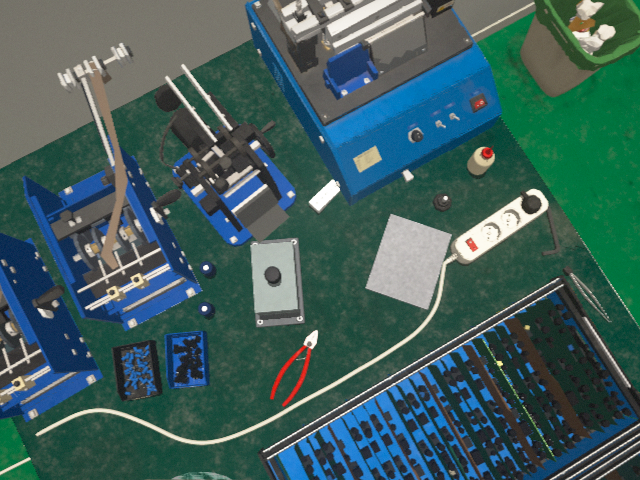

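The top view shows the cover with its knob at about (272,275) on the plate with corners (251,241), (298,238), (303,323), (257,326). The mat's corners are at (392,214), (452,234), (427,308), (366,285). In the scene view the knob is at (310,286).

```bash
cat > h.py <<'E'
import numpy as np,cv2
def ray(s,uv,z):
    d=s["R"].T@np.array([(uv[0]-s["cx"])/s["fx"],(uv[1]-s["cy"])/s["fy"],1]);c=-s["R"].T@s["t"]
    return c+d*(z-c[2])/d[2]
def proj(s,X):
    p=s["R"]@np.array(X,float)+s["t"];return p[:2]/p[2]*[s["fx"],s["fy"]]+[s["cx"],s["cy"]]
def tri(s1,u1,s2,u2):
    A=[];b=[]
    for s,u in((s1,u1),(s2,u2)):
        P=np.c_[s["R"],s["t"]];x=(u[0]-s["cx"])/s["fx"];y=(u[1]-s["cy"])/s["fy"]
        for q in(x*P[2]-P[0],y*P[2]-P[1]):A.append(q[:3]);b.append(-q[3])
    return np.linalg.lstsq(np.array(A),np.array(b),rcond=None)[0]
def blobs(m,box,amin=20):
    x0,y0,x1,y1=box;k=np.zeros(m.shape,np.uint8);k[y0:y1,x0:x1]=m[y0:y1,x0:x1]
    cs=[c for c in cv2.findContours(k,cv2.RETR_EXTERNAL,cv2.CHAIN_APPROX_NONE)[0] if cv2.contourArea(c)>amin]
    return sorted(cs,key=cv2.contourArea,reverse=True)
E
python3 - <<'E'
from h import *
import pickle
T,S=[pickle.load(open(n+"0.pkl","rb")) for n in("top","scene")]
np.set_printoptions(precision=1,suppress=True)
def grey(s):
    h=cv2.cvtColor(s["color"],cv2.COLOR_RGB2HSV);return ((h[...,1]<60)&(h[...,2]>75)).astype(np.uint8)
def dark(s): return (s["color"].max(2)<60).astype(np.uint8)
m=cv2.morphologyEx(grey(T),cv2.MORPH_OPEN,np.ones((5,5)))
for nm,box,z in(("mat",(355,205,453,315),3),("cover",(245,232,310,332),8)):
    c=blobs(m,box)[0];rc=cv2.minAreaRect(c);b=cv2.boxPoints(rc)
    W=np.array([ray(T,p,z) for p in b]);print(nm,rc,W[:,:2],"ctr",W.mean(0),np.linalg.norm(np.diff(W,axis=0),axis=1),
      [np.degrees(np.arctan2(*(W[i+1]-W[i])[[1,0]])) for i in range(3)])
k=blobs(dark(T),(258,260,290,292))[0];kt=cv2.minEnclosingCircle(k);
print("knob top",kt,ray(T,kt[0],110))
ks=blobs(dark(S),(295,268,325,303))[0];bb=cv2.boundingRect(ks);u=(bb[0]+bb[2]/2,bb[1]+bb[3]/2);print(bb,tri(T,kt[0],S,u))
# plate at z=8 by hand corners
W=np.array([ray(T,p,8) for p in((251,241),(298,238),(303,323),(257,326))]);print(W,W.mean(0))
for n,p,z in(("cap1",(208,268),44),("cap2",(207,310),44),("knob",(443,201),30),("step",(325,196),24),("pliers",(312,337),10),("strip",(475,245),30),("bottle",(487,155),70)):print(n,ray(T,p,z))
E
```

```text
mat ((413.4186706542969, 263.3857727050781), (77.71617889404297, 81.30207824707031), 19.025604248046875) [[ 451.3 -293.8]
 [ 601.6 -346.5]
 [ 552.  -488. ]
 [ 404.  -432.2]] ctr [ 502.2 -390.1    3. ] [159.3 149.9 158.2] [np.float64(-19.31060077885824), np.float64(-109.31086712457784), np.float64(159.37630737097876)]
cover ((276.5964660644531, 277.8502502441406), (95.2573013305664, 49.80168533325195), 85.91438293457031) [[ 559.7  -72.4]
 [ 567.2 -168.1]
 [ 385.6 -183.3]
 [ 378.6  -90.5]] ctr [ 472.8 -128.6    8. ] [ 95.9 182.3  93.1] [np.float64(-85.5279233692603), np.float64(-175.2037558625853), np.float64(94.31729791203728)]
knob top ((273.5, 277.0), 6.800835609436035) [ 460.5 -131.8  110. ]
(301, 277, 17, 23) [ 463.1 -129.8   99.4]
[[ 542.4  -78.     8. ]
 [ 548.7 -168.2    8. ]
 [ 386.7 -179.9    8. ]
 [ 380.7  -93.9    8. ]] [ 464.6 -130.     8. ]
cap1 [484.7  -4.8  44. ]
cap2 [407.6  -6.3  44. ]
knob [ 617.9 -445.3   30. ]
step [ 628.1 -219.8   24. ]
pliers [ 360.8 -197.    10. ]
strip [ 532.8 -503.    30. ]
bottle [ 696.7 -522.4   70. ]
```

```bash
python3 - <<'E'
from h import *
import pickle
T,S=[pickle.load(open(n+"0.pkl","rb")) for n in("top","scene")]
np.set_printoptions(precision=1,suppress=True)
W=np.array([ray(T,p,3) for p in((392,214),(452,234),(427,308),(366,285))]);print(W,W.mean(0),np.linalg.norm(W-np.roll(W,1,0),axis=1))
print("lamp",tri(T,(97,68),S,(15,150)),tri(T,(125,50),S,(40,140)),"frame",tri(T,(165,160),S,(208,270)))
print(ray(T,(97,68),400),ray(T,(27,180),150))
E
```

```text
[[ 598.2 -350.5    3. ]
 [ 559.1 -466.1    3. ]
 [ 416.1 -413.9    3. ]
 [ 459.2 -298.8    3. ]] [ 508.1 -382.3    3. ] [148.3 122.1 152.2 122.9]
lamp [754.  126.8 300.4] [785.1  86.3 295. ] frame [608.   12.4 155. ]
[702.2  82.3 400. ] [620.3 289.8 150. ]
```

Request:
apply_moves(
  angular=[
    [0,0,0],
    [0,0,0],
    [0,0,0],
    [0,0,0],
    [0,0,0],
  ],
  travel=[
    [0,0,1],
    [0,0,1],
    [0,0,1],
    [0,0,1],
    [0,0,1],
  ],
  jaw=[1,1,1,1,1],
)

```text
time: 0.72
tool_pos: [204.9, 563.6, 430.4]
tcp_rot: [-180.0, -0.0, 160.0]
ft_force: [0.6, 0.6, 0.5]
finger_gap: 85.3
grip_force: 0.0
```

Request:
apply_moves(
  angular=[
    [0,0,-0.451],
    [0,0,-0.451],
    [0,0,-0.451],
    [0,0,-0.451],
    [0,0,-0.451],
    [0,0,-0.451],
    [0,0,-0.451],
    [0,0,-0.451],
    [0,0,-0.451],
    [0,0,-0.451],
    [0,0,-0.451],
    [0,0,-0.451],
    [0,0,-0.451],
    [0,0,-0.451],
    [0,0,-0.451],
    [0,0,-0.451],
    [0,0,-0.451],
    [0,0,-0.451],
    [0,0,0],
    [0,0,0],
  ],
  travel=[
    [0.357,-0.964,0],
    [0.357,-0.964,0],
    [0.357,-0.964,0],
    [0.357,-0.964,0],
    [0.357,-0.964,0],
    [0.357,-0.964,0],
    [0.357,-0.964,0],
    [0.357,-0.964,0],
    [0.357,-0.964,0],
    [0.357,-0.964,0],
    [0.357,-0.964,0],
    [0.357,-0.964,0],
    [0.357,-0.964,0],
    [0.357,-0.964,0],
    [0.357,-0.964,0],
    [0.357,-0.964,0],
    [0.357,-0.964,0],
    [0.357,-0.964,0],
    [0,0,-1],
    [0,0,-1],
  ],
  jaw=[1,1,1,1,1,1,1,1,1,1,1,1,1,1,1,1,1,1,1,1],
)

```text
time: 3.22
tool_pos: [462.1, -130.9, 348.3]
tcp_rot: [-180.0, -0.0, 95.0]
ft_force: [0.3, 0.4, -1.0]
finger_gap: 85.3
grip_force: 0.0
```

Request:
apply_moves(
  angular=[
    [0,0,0],
    [0,0,0],
    [0,0,0],
    [0,0,0],
    [0,0,0],
    [0,0,0],
    [0,0,0],
    [0,0,0],
    [0,0,0],
    [0,0,0],
    [0,0,0],
    [0,0,0],
    [0,0,0],
  ],
  travel=[
    [0,0,-1],
    [0,0,-1],
    [0,0,-1],
    [0,0,-1],
    [0,0,-0.9],
    [0,0,-0.6],
    [0,0,-0.28],
    [0,0,0],
    [0,0,0],
    [0,0,0],
    [0,0,0],
    [0,0,0],
    [0,0,0],
  ],
  jaw=[1,1,1,1,1,1,1,1,0,0,0,0,0],
  force=50,
)

```text
time: 4.85
tool_pos: [462.6, -130.5, 119.3]
tcp_rot: [179.9, 0.0, 95.1]
ft_force: [-0.4, 0.8, 5.5]
finger_gap: 0.1
grip_force: 2.7
```

```bash
python3 - <<'E'
from bench import r
import cv2,pickle,numpy as np
im=[]
for n in("scene","top"):
    s=r.snapshot(n);pickle.dump(s,open(n+"1.pkl","wb"));im.append(s["color"][:,:,::-1])
a=im[0][200:400,200:460];b=im[1][180:380,180:440]
cv2.imwrite("pics/g1.png",np.hstack([cv2.resize(a,None,fx=1.5,fy=1.5),cv2.resize(b,None,fx=1.5,fy=1.5)]));print(r.sense())
E
```

```text
{'time': 4.95, 'joint_pos': array([-2.18590810e+01, -6.63691215e+00,  1.11214286e+02, -1.17417096e-02,
        7.53442454e+01, -2.69300517e+01]), 'qd': array([ 0.03881096,  0.04780047,  0.09068148,  0.03170749, -0.00417624,
        0.00667401]), 'joint_efforts': array([ 1.60364569e-01, -3.86947274e+01, -4.48376977e+01,  1.46626406e-01,
       -3.33980061e-01,  1.92057410e-04]), 'tool_pos': array([ 462.59769142, -130.49139288,  119.32613043]), 'tcp_rot': array([1.79935266e+02, 4.56302429e-02, 9.50739079e+01]), 'ft_force': array([-0.96089758, -0.23343197,  6.49096704]), 'wrist_torque': array([-0.00838532,  0.14742256,  0.02613493]), 'grip_force': 2.9306896403431892, 'finger_gap': 0.32671194747444526}
```

View pics/g1.png

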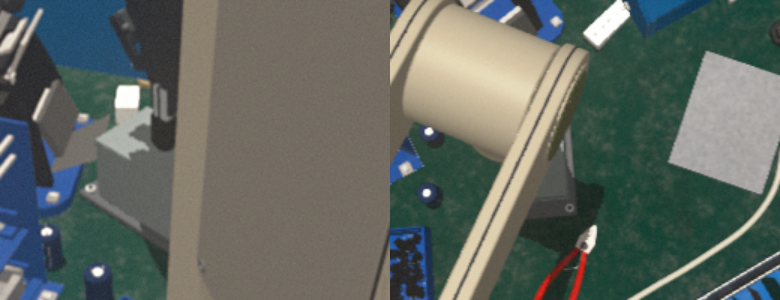

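```bash
python3 - <<'E'
from bench import r
from h import *
import pickle
S=pickle.load(open("scene1.pkl","rb"))
print(r.tcp_to_tips)
for z in(119,94,121,89,83):print(z,proj(S,(462.6,-130.5,z)), (proj(S,(462.6,-130.5,z))-[200,200])*1.5)
a=S["color"][200:320,250:340,::-1];cv2.imwrite("pics/g2.png",cv2.resize(a,None,fx=5,fy=5,interpolation=cv2.INTER_CUBIC))
E
```

```text
25.0
119 [311.04385104 277.72701526] [166.56577657 116.59052289]
94 [311.27093769 291.56363412] [166.90640654 137.34545118]
121 [311.02536702 276.60076508] [166.53805053 114.90114762]
89 [311.31549206 294.27837707] [166.9732381  141.41756561]
83 [311.36858624 297.51345856] [167.05287935 146.27018783]
```

View pics/g2.png

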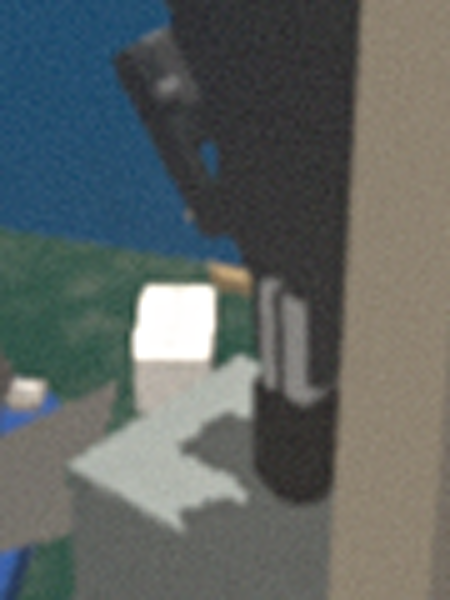

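The picture shows the closed fingertips standing on the knob top, at about row 278 (z≈121). The real tips are therefore near the reported TCP height, about 25 mm higher than stated. I'll raise, open and go in about 25 mm lower.

Request:
apply_moves(
  angular=[
    [0,0,0],
    [0,0,0],
    [0,0,0],
    [0,0,0],
    [0,0,0],
    [0,0,0],
    [0,0,0],
    [0,0,0],
    [0,0,0],
  ],
  travel=[
    [0,0,0.8],
    [0,0,0],
    [0,0,0],
    [0,0,0],
    [0,0,0],
    [0,0,-0.5],
    [0,0,-0.5],
    [0,0,-0.35],
    [0,0,0],
  ],
  jaw=[0,1,1,1,1,1,1,1,1],
)

```text
time: 6.08
tool_pos: [461.0, -129.8, 95.0]
tcp_rot: [-179.8, -0.1, 95.1]
ft_force: [0.4, 0.6, -0.3]
finger_gap: 85.4
grip_force: 0.0
```

Request:
apply_moves(
  angular=[
    [0,0,0],
    [0,0,0],
    [0,0,0],
    [0,0,0],
    [0,0,0],
    [0,0,0],
  ],
  travel=[
    [0,0,0],
    [0,0,0],
    [0,0,0],
    [0,0,0],
    [0,0,0],
    [0,0,0],
  ],
  jaw=[0,0,0,0,0,0],
  force=60,
)

```text
time: 6.82
tool_pos: [463.0, -130.4, 97.2]
tcp_rot: [179.9, 0.0, 95.1]
ft_force: [3.0, 0.9, 5.2]
finger_gap: 26.1
grip_force: 59.4
```

Request:
apply_moves(
  angular=[
    [0,0,0],
    [0,0,0],
    [0,0,0],
    [0,0,0],
    [0,0,0],
  ],
  travel=[
    [0,0,0.1],
    [0,0,0.2],
    [0,0,0.3],
    [0,0,0.3],
    [0,0,0],
  ],
  jaw=[0,0,0,0,0],
  force=80,
)

```text
time: 7.45
tool_pos: [462.0, -130.4, 132.8]
tcp_rot: [-180.0, 0.0, 95.1]
ft_force: [-0.3, 0.1, -2.4]
finger_gap: 25.3
grip_force: 79.8
```

Request:
apply_moves(
  angular=[
    [0,0,0],
    [0,0,0],
    [0,0,0],
    [0,0,0],
    [0,0,0],
  ],
  travel=[
    [0,0,0.4],
    [0,0,0.6],
    [0,0,0.6],
    [0,0,0.6],
    [0,0,0.3],
  ],
  jaw=[0,0,0,0,0],
)

```text
time: 8.07
tool_pos: [462.5, -130.4, 234.3]
tcp_rot: [179.9, 0.1, 95.1]
ft_force: [-0.4, -0.0, -2.5]
finger_gap: 25.6
grip_force: 79.8
```

```bash
python3 - <<'E'
from bench import r
import cv2,pickle,numpy as np
im=[]
for n in("scene","top"):
    s=r.snapshot(n);pickle.dump(s,open(n+"2.pkl","wb"));im.append(s["color"][:,:,::-1])
a=im[0][180:400,200:460];b=im[1][180:400,180:440]
cv2.imwrite("pics/g3.png",np.hstack([cv2.resize(a,None,fx=1.5,fy=1.5),cv2.resize(b,None,fx=1.5,fy=1.5)]))
E
```

```text
(no output)
```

View pics/g3.png

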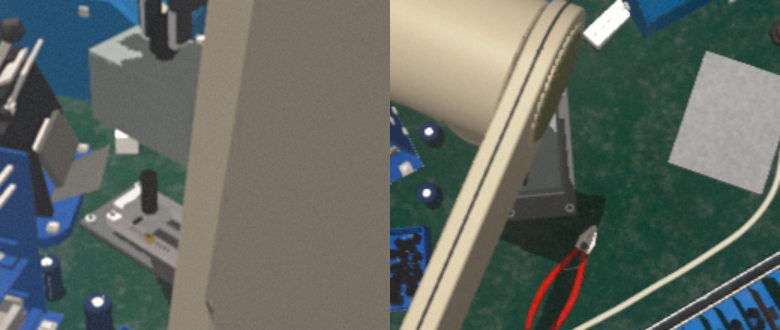

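The cover hangs level and clear of the clamp. The handle post shows at about scene (299,307) and the brass index at about (300,339). Next I carry it to the mat.

Request:
apply_moves(
  angular=[
    [0,0,-0.2],
    [0,0,-0.347],
    [0,0,-0.347],
    [0,0,-0.347],
    [0,0,-0.347],
    [0,0,-0.347],
    [0,0,-0.347],
    [0,0,-0.347],
    [0,0,-0.347],
    [0,0,-0.15],
    [0,0,0],
    [0,0,0],
    [0,0,0],
    [0,0,0],
    [0,0,0],
    [0,0,0],
    [0,0,0],
    [0,0,0],
    [0,0,0],
  ],
  travel=[
    [0.06,-0.3,0],
    [0.126,-0.7,0],
    [0.126,-0.7,0],
    [0.126,-0.7,0],
    [0.126,-0.7,0],
    [0.126,-0.7,0],
    [0.126,-0.7,0],
    [0.126,-0.7,0],
    [0.126,-0.7,0],
    [0.07,-0.4,0],
    [0,0,0],
    [0,0,-0.5],
    [0,0,-0.6],
    [0,0,-0.6],
    [0,0,-0.6],
    [0,0,-0.4],
    [0,0,-0.3],
    [0,0,-0.2],
    [0,0,0],
  ],
  jaw=[0,0,0,0,0,0,0,0,0,0,0,0,0,0,0,0,0,0,0],
)

```text
time: 10.55
tool_pos: [507.5, -382.0, 104.0]
tcp_rot: [-180.0, -0.0, 70.1]
ft_force: [-0.9, 0.3, -1.8]
finger_gap: 25.6
grip_force: 79.8
```

Request:
apply_moves(
  angular=[
    [0,0,0],
    [0,0,0],
    [0,0,0],
    [0,0,0],
    [0,0,0],
    [0,0,0],
  ],
  travel=[
    [0,0,-0.1],
    [0,0,-0.1],
    [0,0,-0.05],
    [0,0,-0.03],
    [0,0,0],
    [0,0,0],
  ],
  jaw=[0,0,0,0,0,0],
)

```text
time: 11.3
tool_pos: [507.7, -382.2, 93.3]
tcp_rot: [180.0, 0.0, 70.1]
ft_force: [-0.0, -0.9, -3.1]
finger_gap: 25.8
grip_force: 79.8
```

Still hanging free, so I lower in small steps.

Request:
apply_moves(
  angular=[
    [0,0,0],
    [0,0,0],
    [0,0,0],
  ],
  travel=[
    [0,0,-0.05],
    [0,0,-0.03],
    [0,0,0],
  ],
  jaw=[0,0,0],
)

```text
time: 11.68
tool_pos: [508.2, -382.5, 92.3]
tcp_rot: [179.9, 0.0, 70.1]
ft_force: [-3.9, 4.3, 11.2]
finger_gap: 25.5
grip_force: 81.5
```

Request:
apply_moves(
  angular=[
    [0,0,0],
    [0,0,0],
    [0,0,0],
    [0,0,0],
    [0,0,0],
    [0,0,0],
    [0,0,0],
    [0,0,0],
    [0,0,0],
    [0,0,0],
    [0,0,0],
    [0,0,0],
    [0,0,0],
    [0,0,0],
  ],
  travel=[
    [0,0,0.03],
    [0,0,0],
    [0,0,0],
    [0,0,0],
    [0,0,0],
    [0,0,0.3],
    [0,0,1],
    [0,0,1],
    [0,0,1],
    [0,0,1],
    [0,0,0],
    [0,0,0],
    [0,0,0],
    [0,0,0],
  ],
  jaw=[0,1,1,1,1,1,1,1,1,1,1,1,1,1],
)

```text
time: 13.42
tool_pos: [507.2, -381.8, 261.8]
tcp_rot: [-179.9, -0.0, 70.1]
ft_force: [0.2, 0.1, -0.5]
finger_gap: 85.5
grip_force: 0.0
```

```bash
python3 - <<'E'
from bench import r
import cv2,pickle,numpy as np
im=[]
for n in("scene","top"):
    s=r.snapshot(n);pickle.dump(s,open(n+"3.pkl","wb"));im.append(s["color"][:,:,::-1])
c=cv2.resize(im[1][235:335,240:315],None,fx=4,fy=4,interpolation=cv2.INTER_CUBIC)
d=cv2.resize(im[0][290:390,240:380],None,fx=3,fy=3,interpolation=cv2.INTER_CUBIC)
e=cv2.resize(im[1][180:340,330:490],None,fx=1.5,fy=1.5)
o=np.zeros((600,720,3),np.uint8);o[:400,:300]=c;o[:300,300:720]=d;o[310:550,310:550]=e
cv2.imwrite("pics/g4.png",o)
E
```

```text
(no output)
```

View pics/g4.png

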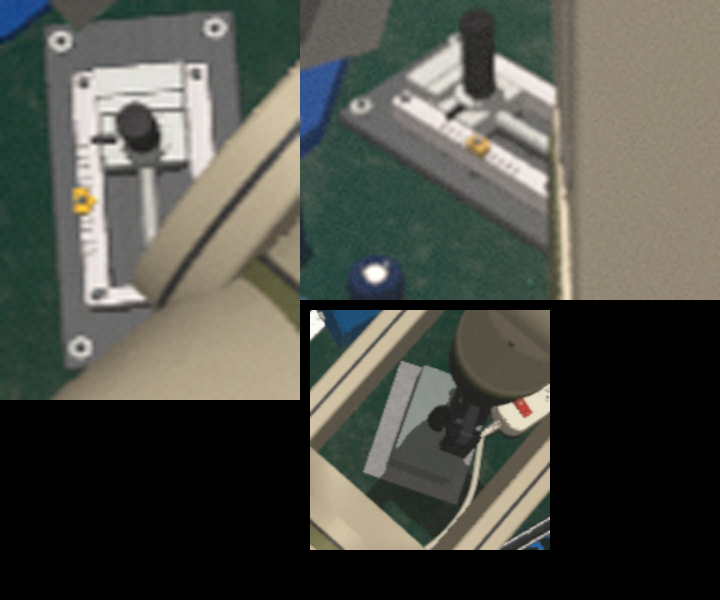

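The cover stands on the mat and is released. In the top view the pointer tip is at about (263,270), the brass index at about (261,285) and the handle top at about (273,264). I'll measure these with masks.

```bash
cat > m.py <<'E'
from h import *
def brass(s,box):
    h=cv2.cvtColor(s["color"],cv2.COLOR_RGB2HSV);m=((h[...,0]>12)&(h[...,0]<32)&(h[...,1]>130)&(h[...,2]>110)).astype(np.uint8)
    c=blobs(m,box,3)[0];M=cv2.moments(c);return np.array([M["m10"]/M["m00"],M["m01"]/M["m00"]]),cv2.boundingRect(c)
E
python3 - <<'E'
from m import *
import pickle
np.set_printoptions(precision=1,suppress=True)
T,S=[pickle.load(open(n+"3.pkl","rb")) for n in("top","scene")]
bt=brass(T,(250,270,275,300));bs=brass(S,(280,320,320,350))
print(bt,bs,"idx tri",tri(T,bt[0],S,bs[0]),"ray28",ray(T,bt[0],26))
g=T["color"].max(2);
print(g[264:276,258:278])
w=lambda c,z:ray(T,(240+c[0]/4,235+c[1]/4),z)
a,b=w((86,303),22),w((72,75),22);print("axis",np.degrees(np.arctan2(b[1]-a[1],b[0]-a[0])),np.linalg.norm(b-a))
sc=[w(c,9) for c in((61,41),(215,28),(80,347))];print(sc,np.degrees(np.arctan2(*(sc[0]-sc[2])[[1,0]])))
print("ptr",w((93,139),24.5))
hd=blobs((g<60).astype(np.uint8),(266,258,285,275))[0];print(cv2.boundingRect(hd),cv2.minAreaRect(hd))
# handle: top disc centre top (273.0,264.6)
print("handle",w((133,118),74),tri(T,(240+133/4,235+118/4),S,(240+(478-300)/3,290+16/3)))
E
```

```text
(array([260.6, 284.5]), (258, 282, 6, 6)) (array([299.6, 338.9]), (297, 337, 5, 4)) idx tri [ 456.8 -100.4   24.3] ray28 [ 456.6 -100.6   26. ]
[[193 229 228 233 233 236 202 181 220 216 169  70  61  66  66  73  68  73
   74  64]
 [155 210 228 231 236 239 203 179 225 225 177  75  71  68  71  75  75  77
   72  67]
 [157 214 229 231 235 238 200 183 228 226 188 101  64  67  68  70  73  73
   74  64]
 [151 208 229 228 235 238 202 179 224 222 185  99  62  68  71  70  73  74
   69  54]
 [131 200 228 228 233 224 161 139 167 150 154 126  67  68  68  74  73  71
   53  41]
 [117 191 228 229 195 114  83  80  88  83  97 143 125  47  50  51  47  42
   41  38]
 [115 189 228 231 185  79  79  70  62  62  68 177 189  89  43  41  40  38
   40  34]
 [ 98 158 178 180 217 227 184 156 206 216 217 223 188  89  53  34  39  38
   39  38]
 [101 179 224 225 233 236 203 176 220 222 223 215 163 103  85  53  41  40
   37  51]
 [104 192 232 230 235 234 205 171 217 221 222 220 210 157 100  97  87  78
   88  98]
 [100 135 179 199 222 236 209 131 180 221 223 222 223 178 101 102 104 104
  104 105]
 [ 98 180 227 227 232 237 217 150 182 225 227 229 228 225 174 100 101 103
   97  96]]
axis 4.980739799581529 107.5470891129764
[array([533.9, -86.5,   9. ]), array([ 540.7, -160.2,    9. ]), array([388.6, -99.4,   9. ])] 5.059076300043915
ptr [ 484.6 -104.7   24.5]
(271, 265, 9, 8) ((275.8307800292969, 269.453857421875), (5.581562519073486, 8.186291694641113), 60.2551155090332)
handle [ 487.5 -127.7   74. ] [ 487.2 -127.9   74.8]
```

Request:
apply_moves(
  angular=[
    [0,0,0.39],
    [0,0,0.39],
    [0,0,0.39],
    [0,0,0.39],
    [0,0,0.39],
    [0,0,0.39],
    [0,0,0.39],
    [0,0,0.39],
    [0,0,0],
    [0,0,0],
    [0,0,0],
    [0,0,0],
    [0,0,0],
    [0,0,0],
    [0,0,0],
  ],
  travel=[
    [-0.063,0.794,0],
    [-0.063,0.794,0],
    [-0.063,0.794,0],
    [-0.063,0.794,0],
    [-0.063,0.794,0],
    [-0.063,0.794,0],
    [-0.063,0.794,0],
    [-0.063,0.794,0],
    [0,0,0],
    [0,0,-1],
    [0,0,-1],
    [0,0,-1],
    [0,0,-0.8],
    [0,0,-0.5],
    [0,0,0],
  ],
  jaw=[1,1,1,1,1,1,1,1,1,1,1,1,1,1,1],
)

```text
time: 15.4
tool_pos: [485.8, -128.2, 89.1]
tcp_rot: [-179.8, -0.1, 95.0]
ft_force: [-0.3, 0.1, 1.4]
finger_gap: 85.4
grip_force: 0.0
```

Request:
apply_moves(
  angular=[
    [0,0,0],
    [0,0,0],
    [0,0,0],
    [0,0,0],
    [0,0,0],
    [0,0,0],
    [0,0,0],
    [0,0,0],
    [0,0,0],
  ],
  travel=[
    [0,0,-0.4],
    [0,0,-0.35],
    [0,0,-0.2],
    [0,0,0],
    [0,0,0],
    [0,0,0],
    [0,0,0],
    [0,0,0],
    [0,0,0],
  ],
  jaw=[1,1,1,1,0,0,0,0,0],
  force=60,
)

```text
time: 16.52
tool_pos: [487.9, -128.2, 53.7]
tcp_rot: [179.9, 0.0, 95.0]
ft_force: [-0.1, 0.7, 3.6]
finger_gap: 15.4
grip_force: 58.5
```

Request:
apply_moves(
  angular=[
    [0,0,0],
    [0,0,0],
    [0,0,0],
    [0,0,0],
    [0,0,0],
    [0,0,0],
    [0,0,0],
  ],
  travel=[
    [-0.08,-0.007,0],
    [-0.15,-0.013,0],
    [-0.15,-0.013,0],
    [-0.15,-0.013,0],
    [-0.12,-0.01,0],
    [0,0,0],
    [0,0,0],
  ],
  jaw=[0,0,0,0,0,0,0],
)

```text
time: 17.4
tool_pos: [463.1, -130.5, 53.8]
tcp_rot: [179.8, 0.0, 95.0]
ft_force: [7.6, 0.6, -3.5]
finger_gap: 15.7
grip_force: 58.7
```

```bash
python3 - <<'E'
from bench import r
import cv2,pickle,numpy as np
im=[]
for n in("scene","top"):
    s=r.snapshot(n);pickle.dump(s,open(n+"4.pkl","wb"));im.append(s["color"][:,:,::-1])
c=cv2.resize(im[1][235:335,240:315],None,fx=4,fy=4,interpolation=cv2.INTER_CUBIC)
d=cv2.resize(im[0][290:390,240:380],None,fx=3,fy=3,interpolation=cv2.INTER_CUBIC)
o=np.zeros((600,720,3),np.uint8);o[:400,:300]=c;o[:300,300:720]=d
e=cv2.resize(im[1][180:340,330:490],None,fx=1.5,fy=1.5);o[310:550,310:550]=e
cv2.imwrite("pics/g5.png",o)
E
```

```text
(no output)
```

View pics/g5.png

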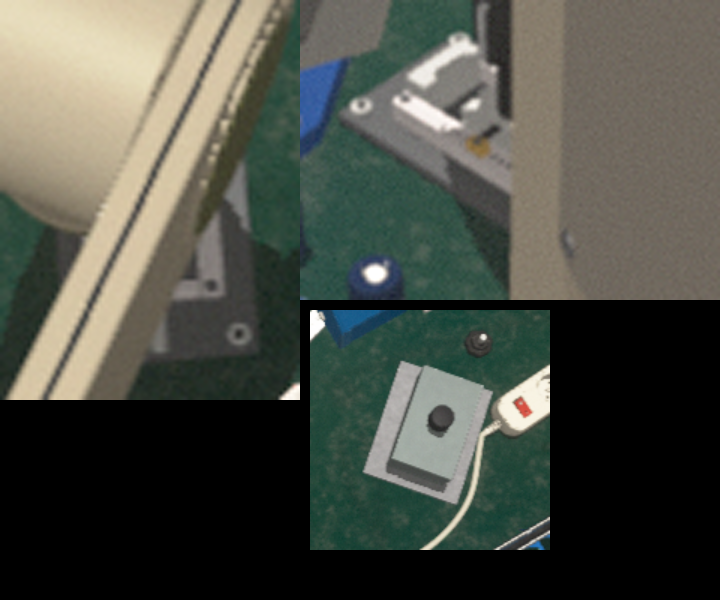

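The cover stands flat within the mat. In the scene view the pointer is close to the index, at about (300,338). I'll zoom in for the last correction.

```bash
python3 - <<'E'
from m import *
import pickle
np.set_printoptions(precision=2,suppress=True)
S=pickle.load(open("scene4.pkl","rb"));S3=pickle.load(open("scene3.pkl","rb"))
a,b=[cv2.resize(s["color"][315:350,280:315,::-1],(350,350),interpolation=cv2.INTER_CUBIC) for s in(S3,S)]
b=cv2.convertScaleAbs(b,alpha=1.4)
cv2.imwrite("pics/g6.png",np.hstack([a,b]))
ax=np.array([np.cos(np.radians(5)),np.sin(np.radians(5)),0])
for v in(-3,0,3): print(v,proj(S,np.array([456.7,-105.5,24.5])+v*ax)-[280,315])
print(brass(S3,(280,320,320,350)))
E
```

```text
-3 [23.64 23.08]
0 [22.19 22.2 ]
3 [20.75 21.31]
(array([299.61, 338.86]), (297, 337, 5, 4))
```

View pics/g6.png

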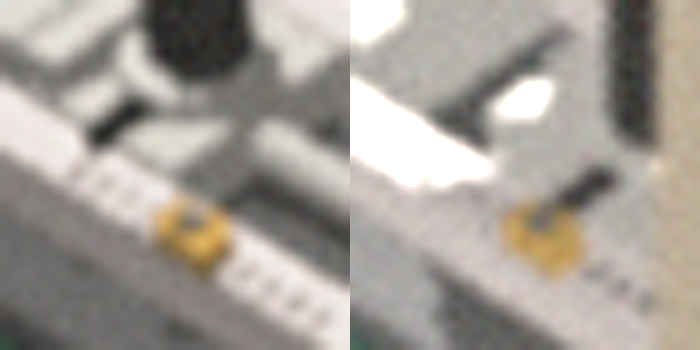

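The bar's axis points about 2–2.5 mm short of the index centre (index top dot at crop (190,218), bar line raised to z=28 at about (190,203)). This agrees with the 27–28 mm measured against 25 mm pulled, so I pull 2.5 mm more.

Request:
apply_moves(
  angular=[
    [0,0,0],
    [0,0,0],
    [0,0,0],
    [0,0,0],
    [0,0,0],
  ],
  travel=[
    [-0.03,-0.003,0],
    [-0.033,-0.003,0],
    [0,0,0],
    [0,0,0],
    [0,0,0],
  ],
  jaw=[0,0,0,0,0],
)

```text
time: 18.12
tool_pos: [460.7, -130.7, 53.8]
tcp_rot: [179.8, 0.0, 95.0]
ft_force: [9.3, 0.8, -3.6]
finger_gap: 16.0
grip_force: 58.7
```

```bash
python3 - <<'E'
from m import *
from bench import r
S=r.snapshot("scene");print(r.sense()["tool_pos"],r.sense()["ft_force"])
print(brass(S,(280,320,320,350)))
b=cv2.resize(S["color"][315:350,280:315,::-1],(560,560),interpolation=cv2.INTER_CUBIC)
cv2.imwrite("pics/g7.png",cv2.convertScaleAbs(b,alpha=1.4))
E
```

```text
[ 460.68264515 -130.69924779   53.78062975] [ 8.61361787  1.45976874 -2.39284672]Traceback (most recent call last):
  File "<stdin>", line 4, in <module>
  File "m.py", line 4, in brass
    c=blobs(m,box,3)[0];M=cv2.moments(c);return np.array([M["m10"]/M["m00"],M["m01"]/M["m00"]]),cv2.boundingRect(c)
      ~~~~~~~~~~~~~~^^^
IndexError: list index out of range
```

```bash
python3 - <<'E'
from h import *
from bench import r
S=r.snapshot("scene")
b=cv2.resize(S["color"][315:350,280:315,::-1],(560,560),interpolation=cv2.INTER_CUBIC)
cv2.imwrite("pics/g7.png",cv2.convertScaleAbs(b,alpha=1.4))
E
```

```text
(no output)
```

View pics/g7.png

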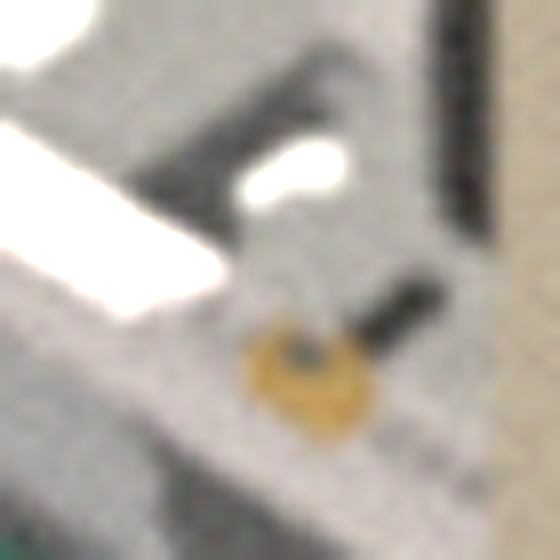

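The bar's axis, raised to the index top, passes through the index dot (line v≈22.2 against dot 22.0 in crop px), so the pointer is level. The 9 N force also matches a pull of about 27 mm.

Request:
apply_moves(
  angular=[
    [0,0,0],
    [0,0,0],
    [0,0,0],
  ],
  travel=[
    [0,0,0],
    [0,0,0],
    [0,0,0],
  ],
  jaw=[0,0,0],
)

```text
time: 18.6
tool_pos: [460.7, -130.7, 53.8]
tcp_rot: [179.8, 0.0, 95.0]
ft_force: [9.2, 1.5, -2.7]
finger_gap: 15.6
grip_force: 58.7
```

```bash
python3 -c "
from bench import r
print(r.hand_in())"
```

```text
the job is handed in; nothing more can be done
None
```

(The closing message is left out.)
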